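# Slide a parts jar under a sprung flap

### The job

Put the small clear jar of brass watch parts away in its bay: press the orange lever down with one fingertip to hold the sprung flap up, and with the other fingertip slide the jar along the board, under the flap and wholly into the bay. Keep holding the flap until the jar is right past it, then back off and let go so the flap springs fully shut behind the jar. Only push the jar - do not lift it, tip it or ram it against the flap - and leave the other things on the table where they are.

Things in the scene. Friction and masses are not known exactly. Their poses are not given: they have to be found in the camera images.
- bay: fixture, fixed on the table: board 4 mm thick, x -127 to +58 mm, y -73 to +61 mm. Origin on the table under the hinge axis, in the plane of the bay's mouth; +x = the way the jar is pushed in (to the robot's right), y away from the robot, z up; all x, y, left (+y), right (-y) below are in this frame, heights are above the table. Dark bearing blocks, y -6 to +6 mm, 22 mm high, at x -118, -45, +54 mm
- mouth (a point): middle of the bay's mouth on the board's top (x 0, y -38 mm, height 4 mm). From x 5 mm two aluminium polished walls 50 mm apart (inner faces y -13, -63 mm; 22 mm high) form the bay, back wall's face at x 54 mm, 28 mm high. From x -41 to -2 mm guides of the same height narrow like a funnel from 66 to 50 mm; before that the board is plain
- seat (a point): where the jar's centre belongs, on the board's top (x 29, y -38 mm, height 4 mm). The jar is wholly past the flap when its centre is at x 24 mm or more and touches the back wall at x 34 mm. No roof over the bay but the flap's clear hood
- flap (a joint): angle (rad) of flap and lever, one rocker on a steel shaft along x at y 0, height 16 mm: 0 shut, 0.85 fully open (stop). A spring always shuts it: 3 to 6 N pressed down 20 to 40 mm left of the shaft hold it open, at any x along the lever; a tip can slide along the lever while pressing
- lever_edge (a point): point on the orange lever's top face, at its outer (left) edge, half-way along (x -54 mm). The lever lies left of the shaft, x -120 to +12 mm. Shut, its face slopes up from y 3 mm, height 10 mm, to y 40 mm, height 53 mm; fully pressed it is level, face 10 mm high, y -3 to +54 mm: a tip pressing it is then 6 mm above the board
- lip_end (a point): free lower right corner of the flap's orange front lip, right of the shaft. Shut, the lip is at x 0 to 3.5 mm, y -1 to -40 mm, height 14 to 33 mm and bars the jar's lid. Opening swings it up and left; at 0.8 rad or more all of it is left of y -30 mm, so a tip wholly right of y -31 mm can pass beside it, to x 14 mm
- hood (a point): middle of the flap's clear hood roof. The hood joins the lip, x 3 to 46 mm, roof 33 mm high when shut. Open, it stands up to 57 mm high, over y -29 to +13 mm: where a tip on the lever passes x 0 it must be left of y 14 mm
- jar: the jar to put away: round clear screw jar with brass-coloured watch parts, standing on the board before the bay's mouth; lid 40 mm across from 12 to 20 mm above its underside, body below it 34 mm across; 20 mm high, about 22 g; origin at the centre of its underside, z up
- other_jar: another round clear screw jar, 42 mm across and 21 mm high, standing on the table away from the fixture; bystander, to be left alone; origin at the centre of its underside
- clear_box: clear plastic box, 63 x 86 x 22 mm; bystander, to be left alone; origin at the centre of its underside
- watch_case: steel watch case without strap, 42 x 37 x 8 mm; bystander, to be left alone; origin at the centre of its underside
- oil_bottle: small white oil bottle, 20 mm across, 38 mm high; bystander, to be left alone; origin at the centre of its underside
- tweezers: black tweezers lying down, 116 x 10 x 7 mm; bystander, to be left alone; origin at the centre of its underside
- dish: shallow round glass dish, 67 mm across, 11 mm high; bystander, to be left alone; origin at the centre of its underside
There are look-alikes about, which are no part of the job. What is shaped like the jar but green, pink or purple is not meant.

How it is judged:
By the outcome, as a careful person would: the job done as asked, in the order asked, and still so for the second after the job is handed in, with the robot touching nothing.
It also fails if it takes over 35 s, if anything falls off the work surface, if the arm or the gripper's body presses on something with over 40 N, if the wrist force passes 120 N, or if a joint passes its speed limit or range.

### The arm

A 7-joint arm with a two-finger parallel gripper is mounted at the origin on a cart in front of the work surface, level with it; the furniture and walls round the work are solid. World frame = base frame: x ahead of the robot, y to its left, z up, the work surface at z = 0. Lengths are in m, angles in degrees, forces in N, time in s.
With the tool pointing down it reaches from about 0.425 to 0.825 m from the base axis. Payload 3.6 kg.
Tool frame: the origin (TCP) lies at the very end of the fingers, on their centre line; the grasp point (between the pads) lies 19 mm behind it (r.grip_depth is the distance from the TCP to the grasp point, in m); z points along the fingers, y is the direction in which the jaws open and shut (so a half turn about z gives the same grasp; the last joint's range is limited). The gripper opens to 85 mm and grips with 20 to 120 N. Pads are 22 mm wide; open, the fingers measure 114 mm over their backs; the gripper's body (76 mm by 85 mm) begins 54 mm behind the grasp point. The pads swing forward as they close: fully open they stand 13 mm farther back than shut.
Start: joints at [-68.096, 35.231, -0.722, 81.555, 0.464, 63.22, -2.315], TCP at [0.258, 0.596, 0.231] pointing down, gripper open.
Joint ranges: [-178.69, 178.69], [-17.37, 117.87], [-77.05, 75.6], [15.02, 138.74], [-78.02, 258.01], [0.78, 113.62], [-162.83, 162.83]. Speed limits (degrees/s): [159.86, 159.86, 180, 180, 180, 180, 180].

### API

Orientations are given as [roll, pitch, yaw] about the fixed x, y, z axes, in that order (R = Rz(yaw) Ry(pitch) Rx(roll)).
In Python, from workcell import r gives the robot as it stands.
- The arm moves only by the tool drive_tool, never from a script. Its argument "rows" is a list of rows, each a list of 2 entries, a list of its own where there are three numbers: the shift along the world's x, y, z in mm, then the turn about the world's z in rad. A call has 1 to 10 rows; each row is the pose to reach, as a shift and turn from the pose commanded when the call began; what a row does not reach only later rows make up. A row lasts 1/10 s, in which the tool goes at most 50 mm and 8.59 degrees, less where a joint would pass 70% of its speed; a pose out of reach is approached as far as the arm can. A call with a gripper value outside its range is refused whole. "fingers" is the opening, from 0 (shut) to 1 (fully open), set as the call begins (left out, the last holds). The fingers move at their own pace and stop on an object; "newtons" is the grip in N (left out, the last holds). Time passes only in rows, so rows that repeat a pose let the fingers close. It gives the time, the measured TCP pose, the force and the opening at its end, in the units of the state.
- r.get_state(): the state, without advancing time (a new reading comes with each control period).
- r.capture(name): name is "scene" or "top"; returns a dict with "image" (420x560x3 uint8, red, green, blue), "z_map" (420x560 float32, m along the optical axis (not along the pixel's ray), 0 where there is no reading), "vfov" (degrees; the focal length in pixels is half the picture's height over the tangent of half this angle, whatever the lens; pixels are square), "cx", "cy" (the principal point, pixels), "rvec" (rotation vector, rad) and "tvec" (3), from world to camera coordinates, as OpenCV has them. Camera axes: x right, y down, z forward; pixel columns grow to the right and rows downward; lengths in m; the calibration is good to about 2 mm. A picture is of the moment at which its call begins.
- r.hand_in(): hands the job in, once; it reports no verdict.
The state is a dict: "time_s": time; "joints": joint angles; "dq": joint speeds; "effort": joint torques, N m; "tool_pos": TCP position; "orientation": TCP orientation; "force": force on the tool from outside, world axes, zero at the start; "moment": the same for the moment, N m; "width": finger opening in m.
Only numpy, scipy, OpenCV 4.12 (cv2) and the standard library are available. Lean on these libraries where they do the work, as an engineer would, in place of code of your own. Each camera call takes 0.05 s, during which the arm holds its last target.

## Working session

There is one attempt and no reset: what is moved stays moved. The work goes in short steps, Python scripts to look and compute and a tool call to move; the robot and the scene stay as the last step left them, time stands still between calls to the robot, and variables do not carry over. Pictures are saved under pics/ and viewed, and the job is handed in when it is done.

Besides the shell and the picture viewer there is one more tool, called after "Call:" as name([rows], argument=value, ...), one row to a line, values as JSON. drive_tool: Moves the arm, as the interface text tells. Its arguments: {"type":"object","properties":{"rows":{"type":"array"},"fingers":{"type":"number"},"newtons":{"type":"number"}},"required":["rows"]}

```bash
ls; mkdir -p pics; cat > h.py <<'E'
import numpy as np,cv2
from workcell import r
def cap(n,save=None):
    c=r.capture(n)
    np.savez('last_%s.npz'%n,**c)
    if save: cv2.imwrite('pics/'+save,cv2.cvtColor(c['image'],cv2.COLOR_RGB2BGR))
    return c
def load(n): return dict(np.load('last_%s.npz'%n))
def geo(c):
    f=c['image'].shape[0]/2/np.tan(np.radians(float(c['vfov']))/2)
    R=cv2.Rodrigues(np.array(c['rvec'],float).reshape(3))[0];t=np.array(c['tvec'],float).reshape(3)
    return f,R,t
def ray_z(c,u,v,z):
    f,R,t=geo(c);d=R.T@np.array([(u-c['cx'])/f,(v-c['cy'])/f,1]);o=-R.T@t
    return o+d*(z-o[2])/d[2]
def depth_pt(c,u,v):
    f,R,t=geo(c);d=float(c['z_map'][int(round(v)),int(round(u))])
    return R.T@(np.array([(u-c['cx'])/f*d,(v-c['cy'])/f*d,d])-t)
def proj(c,p):
    f,R,t=geo(c);q=R@np.array(p)+t
    return np.array([f*q[0]/q[2]+c['cx'],f*q[1]/q[2]+c['cy']])
def crop(c,u0,v0,u1,v1,k,name):
    im=c['image'][v0:v1,u0:u1]
    cv2.imwrite('pics/'+name,cv2.cvtColor(cv2.resize(im,None,fx=k,fy=k,interpolation=cv2.INTER_CUBIC),cv2.COLOR_RGB2BGR))
E
python3 - <<'E'
from h import *
for n in('scene','top'):
    c=cap(n,n+'0.png'); f,R,t=geo(c); print(n,f,c['cx'],c['cy'],-R.T@t,R[2])
print(r.get_state())
E
```

```text
pics
scene 531.5993500873615 291.43716110388067 209.97736978281367 [0.82735583 0.73868174 1.01616953] [-0.31778097 -0.58095025 -0.74934109]
top 535.0102050034068 294.9704715773925 202.98546185627887 [0.23390317 0.02788747 1.65604832] [ 0.13306405 -0.00301349 -0.99110286]
{'time_s': 0.1, 'joints': array([-68.09571441,  35.28598068,  -0.72311757,  81.6303367 ,
         0.4651895 ,  63.21922316,  -2.31528982]), 'dq': array([ 0.07457754, -0.11842869,  0.06837741, -0.09748686,  0.16647558,
        0.06679906,  0.06832075]), 'effort': array([ 1.08708547e-03, -4.70381641e+01,  2.60067210e-01, -1.71570021e+01,
        1.00830192e-02,  5.88502153e-03, -1.50745507e-05]), 'tool_pos': array([0.25810598, 0.59582572, 0.23023866]), 'orientation': array([-1.79867375e+02,  2.45733310e-03,  1.56581276e+02]), 'force': array([-0.47011249, -0.2003694 ,  0.38510148]), 'moment': array([0.02372742, 0.05938458, 0.03074226]), 'width': 0.08520962237397718}
```

View pics/scene0.png

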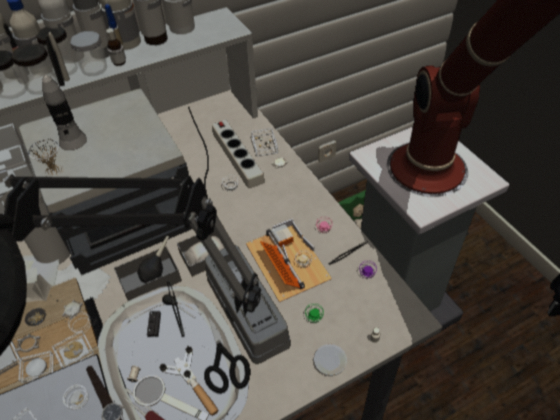

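View pics/top0.png

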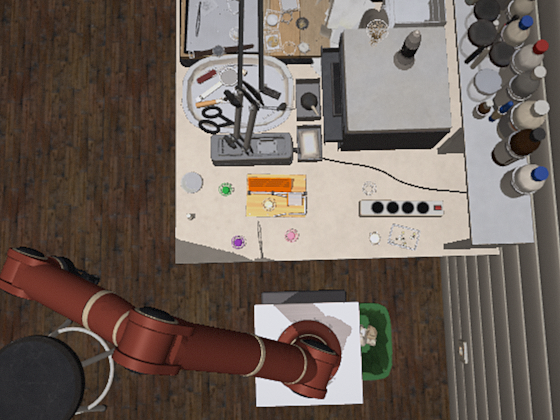

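```bash
python3 - <<'E'
from h import *
c=load('top');crop(c,215,160,325,240,7,'topc.png')
d=load('scene');crop(d,235,205,345,305,6,'scenec.png')
E
```

```text
(no output)
```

View pics/topc.png

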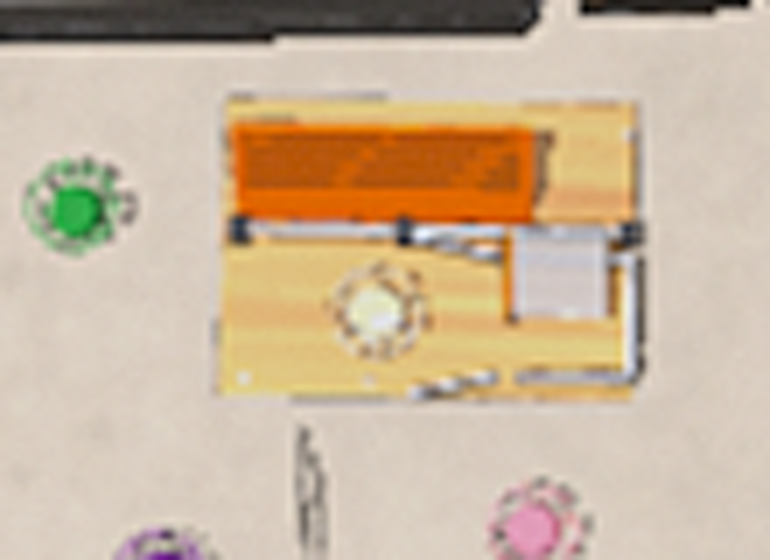

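View pics/scenec.png

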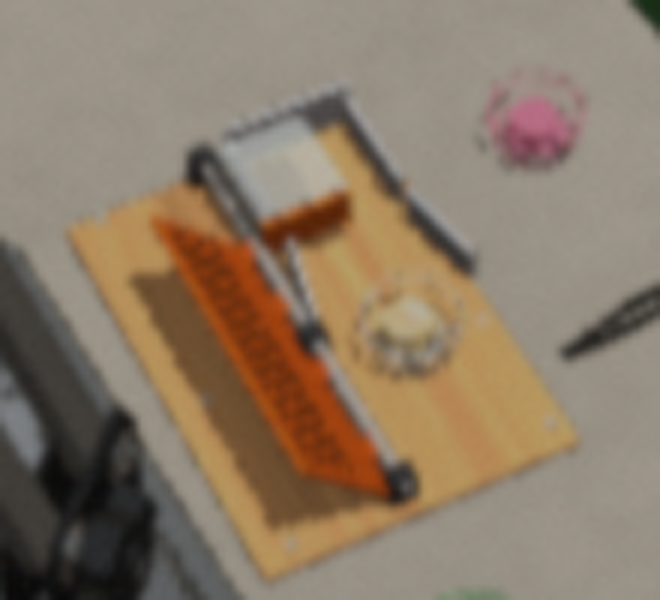

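```bash
cat > fit.py <<'E'
from h import *
from scipy.optimize import least_squares
ct=load('top');cs=load('scene')
T=lambda x,y:((x+.5)/7-.5+215,(y+.5)/7-.5+160)
S=lambda x,y:((x+.5)/6-.5+235,(y+.5)/6-.5+205)
obs=[(ct,T(228,97),(-127,61,4)),(ct,T(217,393),(-127,-73,4)),(ct,T(637,102),(58,61,4)),(ct,T(634,402),(58,-73,4)),
(cs,S(68,230),(58,61,4)),(cs,S(270,578),(-127,61,4)),(cs,S(578,440),(-127,-73,4)),
(ct,T(240,230),(-118,0,22)),(ct,T(405,231),(-45,0,22)),(ct,T(630,232),(54,0,22)),
(cs,S(204,160),(54,0,22)),(cs,S(400,470),(-118,0,22)),(cs,S(315,325),(-45,0,22))]
def b2w(p,q):
    x,y,z=np.array(p)/1000;a=q[2];ex=np.array([np.cos(a),np.sin(a)]);ey=np.array([-ex[1],ex[0]])
    xy=np.array(q[:2])+x*ex+y*ey
    return np.array([*xy,z])
def w2b(P,q):
    a=q[2];ex=np.array([np.cos(a),np.sin(a)]);ey=np.array([-ex[1],ex[0]]);d=np.array(P[:2])-q[:2]
    return np.array([d@ex*1000,d@ey*1000,P[2]*1000])
if __name__=='__main__':
    for nm,ob in(('all',obs),('top',[o for o in obs if o[0] is ct]),('scene',[o for o in obs if o[0] is cs])):
        F=lambda q:np.concatenate([proj(c,b2w(p,q))-uv for c,uv,p in ob])
        s=least_squares(F,[.55,.1,-1.57],loss='soft_l1');print(nm,s.x,np.degrees(s.x[2]));print(F(s.x).reshape(-1,2).round(1).tolist())
        if nm=='all':np.save('q.npy',s.x);q=s.x
    # jar
    print('jar top',w2b(ray_z(ct,*T(376,310),.012),q), w2b(ray_z(ct,*T(382,310),.022),q))
    print('jar scene',w2b(ray_z(cs,*S(404,318),.012),q))
    for uv in ((376,310),(300,310),(450,310),(376,150),(560,270)):
        print(uv,w2b(depth_pt(ct,*T(*uv)),q))
    for p in [(0,-38,4),(29,-38,4),(-54,47,10)]:print(p,b2w(p,q))
E
python3 fit.py
```

```text
all [ 0.48701617  0.04842443 -1.61376069] -92.4616766285742
[[-0.7, 0.0], [-0.4, 0.2], [-0.2, 0.2], [-0.4, -0.2], [-0.7, -0.9], [-0.6, -0.3], [0.7, -0.7], [-0.6, -0.6], [-0.6, -0.4], [-0.7, -0.1], [-0.2, -1.9], [0.3, -0.6], [-0.3, 0.0]]
top [ 0.4866153   0.04684778 -1.61361095] -92.45309705134248
[[-0.2, 0.1], [0.2, 0.3], [0.3, 0.3], [0.2, -0.1], [-0.1, -0.5], [-0.1, -0.3], [-0.2, 0.1]]
scene [ 0.48760772  0.05011837 -1.61329712] -92.43511604342412
[[-0.6, -0.3], [-0.5, 0.4], [0.9, -0.0], [-0.0, -1.3], [0.4, 0.0], [-0.1, 0.6]]
jar top [-55.76679077 -35.24188949  12.        ] [-52.59594495 -36.52017795  22.        ]
jar scene [-51.67089727 -35.94118109  12.        ]
(376, 310) [-55.48466112 -35.9435386   17.32187352]
(300, 310) [-89.77695905 -35.11631734   7.15638621]
(450, 310) [-23.38930386 -33.18511792   0.20442709]
(376, 150) [-56.10653911  32.60928687  34.90830352]
(560, 270) [ 25.4967356  -18.64653339  29.66807773]
(0, -38, 4) [0.44905123 0.05005658 0.004     ]
(29, -38, 4) [0.44780565 0.02108334 0.004     ]
(-54, 47, 10) [0.53629215 0.1003559  0.01      ]
```

```bash
python3 - <<'E'
from fit import *
c=ct
# highest points in workspace near path, not the robot
f,R,t=geo(c);z=c['z_map'];v,u=np.mgrid[0:420,0:560]
P=np.stack([(u-c['cx'])/f*z,(v-c['cy'])/f*z,z],-1)-t;P=P@R
m=(z>0)&(v<250)
for x0 in np.arange(.35,.95,.05):
    print(round(x0,2),[round(float(np.max(P[...,2][m&(abs(P[...,0]-x0-.025)<.025)&(abs(P[...,1]-y0-.025)<.025)],initial=-1)),2) for y0 in np.arange(-.2,.5,.05)])
q=np.load('q.npy')
for p in [(-92,-5.5,0),(-20,-5.5,0)]:print(p,b2w(p,q))
E
```

```text
0.35 [0.01, 0.01, 0.01, 0.01, 0.02, 0.02, 0.02, 0.02, 0.02, 0.01, 0.01, 0.01, -1.0, -1.0]
0.4 [0.05, 0.01, 0.02, 0.03, 0.04, 0.04, 0.03, 0.01, 0.01, 0.01, 0.04, 0.04, -1.0, -1.0]
0.45 [0.04, 0.01, 0.01, 0.03, 0.04, 0.04, 0.03, 0.03, 0.02, 0.01, 0.01, 0.01, -1.0, -1.0]
0.5 [0.02, 0.01, 0.02, 0.01, 0.05, 0.06, 0.06, 0.06, 0.02, 0.02, 0.02, 0.02, -1.0, -1.0]
0.55 [0.01, 0.02, 0.05, 0.05, 0.09, 0.09, 0.09, 0.13, 0.09, 0.09, 0.02, 0.01, -0.01, -1.0]
0.6 [0.24, 0.25, 0.13, 0.05, 0.09, 0.09, 0.32, 0.23, 0.15, 0.09, 0.01, 0.01, -1.0, -1.0]
0.65 [0.25, 0.24, 0.12, 0.05, 0.09, 0.4, 0.4, 0.39, 0.11, 0.08, 0.04, 0.01, -1.0, -1.0]
0.7 [0.24, 0.24, 0.12, 0.1, 0.05, 0.42, 0.42, 0.39, 0.04, 0.04, 0.04, 0.03, -1.0, -1.0]
0.75 [0.24, 0.24, 0.12, 0.07, 0.05, 0.45, 0.44, 0.41, 0.03, 0.04, 0.04, 0.04, -0.01, -1.0]
0.8 [0.31, 0.24, 0.12, 0.05, 0.05, 0.48, 0.47, 0.42, 0.04, 0.02, 0.02, 0.04, -1.0, -1.0]
0.85 [0.31, 0.25, 0.12, 0.01, 0.03, 0.48, 0.47, 0.43, 0.02, 0.02, 0.03, 0.03, -1.0, -1.0]
0.9 [0.3, 0.24, 0.13, 0.04, 0.05, 0.05, 0.05, 0.05, 0.06, 0.06, 0.06, 0.05, -0.01, -1.0]
(-92, -5.5, 0) [0.48547275 0.14057576 0.        ]
(-20, -5.5, 0) [0.48238026 0.06864221 0.        ]
```

Call:
drive_tool([
  [[15, -30, 0], -0.08],
  [[38, -75, -5], -0.2],
  [[61, -121, -10], -0.32],
  [[84, -166, -20], -0.44],
  [[107, -212, -30], -0.56],
  [[130, -257, -40], -0.68],
  [[153, -303, -50], -0.8],
  [[176, -348, -60], -0.92],
  [[198, -394, -70], -1.04],
  [[212, -425, -80], -1.12],
], fingers=0.67, newtons=20)

```text
time_s: 1.1
tool_pos: [0.4712, 0.1696, 0.1511]
orientation: [179.9, -0.0, 92.2]
force: [0.9, 0.8, -0.7]
width: 0.0574
```

Call:
drive_tool([
  [[6, -13, -20], -0.04],
  [[14, -28, -40], -0.083],
  [[15, -30, -55], -0.083],
  [[15, -30, -55], -0.083],
])

```text
time_s: 1.5
tool_pos: [0.4839, 0.1401, 0.0943]
orientation: [-179.7, 0.1, 87.6]
force: [-0.9, -0.4, -0.2]
width: 0.0573
```

```bash
python3 - <<'E'
from fit import *
q=np.load('q.npy')
d=cap('scene');crop(d,225,150,345,290,5,'s1.png');c=cap('top');crop(c,215,160,325,240,7,'t1.png')
s=r.get_state();print(s['tool_pos'],s['orientation'],s['force'],w2b(s['tool_pos'],q))
E
```

```text
[0.48507913 0.14176111 0.09620544] [-1.79945455e+02 -4.84303637e-03  8.76830778e+01] [ 0.86301805 -0.39012915  0.41400607] [-93.16734324  -5.94416056  96.20543917]
```

View pics/s1.png

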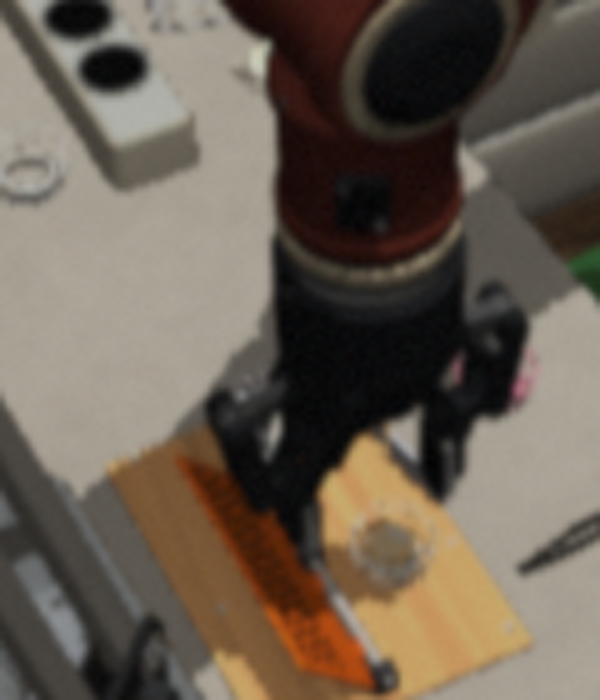

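View pics/t1.png

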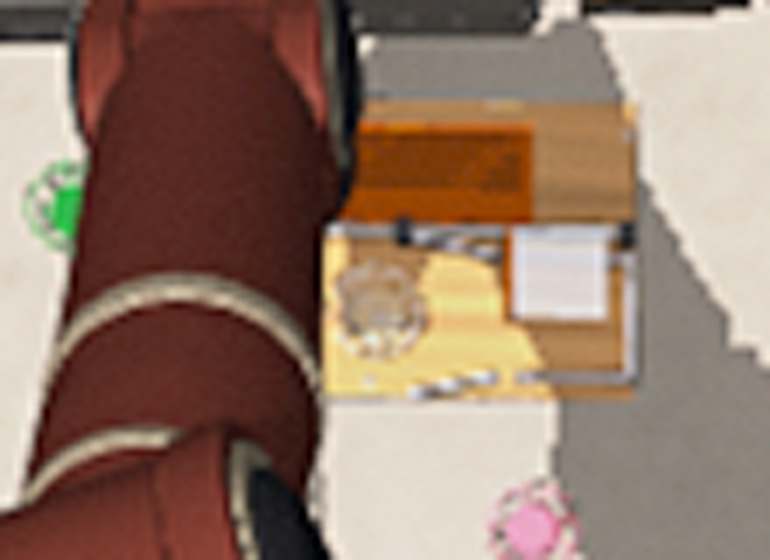

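```bash
python3 - <<'E'
from fit import *
q=np.load('q.npy');d=load('scene')
for z in(96,100,104):
  for y in (23,37.5,-34,-48.5):
    for x in(-104,-82):
      print(z,y,x,((proj(d,b2w((x,y,z),q))-[225,150])*5).round())
crop(d,262,225,322,270,12,'s1b.png')
E
```

```text
96 23 -104 [320. 560.]
96 23 -82 [297. 524.]
96 37.5 -104 [289. 573.]
96 37.5 -82 [266. 536.]
96 -34 -104 [438. 511.]
96 -34 -82 [414. 475.]
96 -48.5 -104 [467. 498.]
96 -48.5 -82 [443. 463.]
100 23 -104 [320. 555.]
100 23 -82 [296. 518.]
100 37.5 -104 [289. 568.]
100 37.5 -82 [266. 531.]
100 -34 -104 [438. 505.]
100 -34 -82 [414. 469.]
100 -48.5 -104 [467. 493.]
100 -48.5 -82 [443. 457.]
104 23 -104 [319. 549.]
104 23 -82 [296. 512.]
104 37.5 -104 [289. 562.]
104 37.5 -82 [266. 525.]
104 -34 -104 [438. 500.]
104 -34 -82 [414. 464.]
104 -48.5 -104 [468. 487.]
104 -48.5 -82 [443. 451.]
```

View pics/s1b.png

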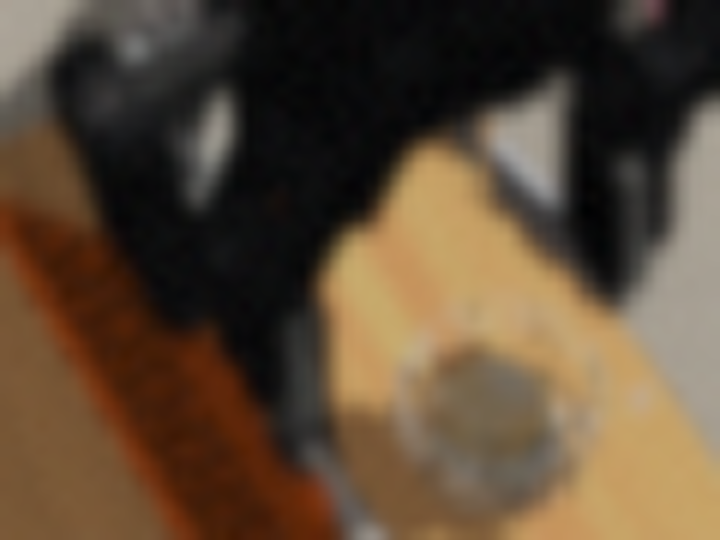

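Call:
drive_tool([
  [[0, 0, -25], 0],
  [[0, 0, -45], 0],
  [[0, 0, -52], 0],
  [[0, 0, -58], 0],
  [[0, 0, -62], 0],
  [[0, 0, -65], 0],
  [[0, 0, -68], 0],
  [[0, 0, -70], 0],
])

```text
time_s: 2.4
tool_pos: [0.4859, 0.1416, 0.0266]
orientation: [179.9, -0.0, 87.7]
force: [0.4, -0.5, 2.2]
width: 0.0574
```

```bash
python3 - <<'E'
from fit import *
q=np.load('q.npy')
d=cap('scene');crop(d,235,190,335,290,6,'s2.png')
s=r.get_state();print(s['tool_pos'],s['orientation'],s['force'],w2b(s['tool_pos'],q))
E
```

```text
[0.48560001 0.14151242 0.02630652] [ 1.79969477e+02 -1.45308623e-02  8.76555269e+01] [0.85991092 0.05388599 1.69062116] [-92.94126102  -5.41307925  26.30652494]
```

View pics/s2.png

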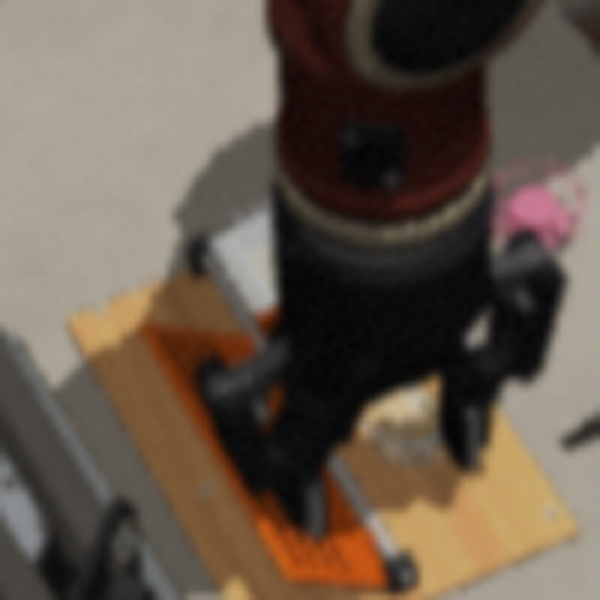

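Call:
drive_tool([
  [[0, 0, -4], 0],
  [[0, 0, -8], 0],
  [[0, 0, -11], 0],
  [[0, 0, -13], 0],
  [[0, 0, -14], 0],
  [[0, 0, -14], 0],
])

```text
time_s: 3.05
tool_pos: [0.4859, 0.1414, 0.0123]
orientation: [179.9, -0.0, 87.6]
force: [1.4, -0.2, 2.9]
width: 0.0576
```

```bash
python3 - <<'E'
from fit import *
q=np.load('q.npy')
d=cap('scene');crop(d,235,190,335,290,6,'s3.png')
s=r.get_state();print(s['tool_pos'],s['orientation'],s['force'],w2b(s['tool_pos'],q))
E
```

```text
[0.4857899  0.14143537 0.01236839] [ 1.79955814e+02 -7.07098409e-03  8.76507335e+01] [1.61009187 0.02673989 3.27525464] [-92.87243156  -5.22005716  12.36838862]
```

View pics/s3.png

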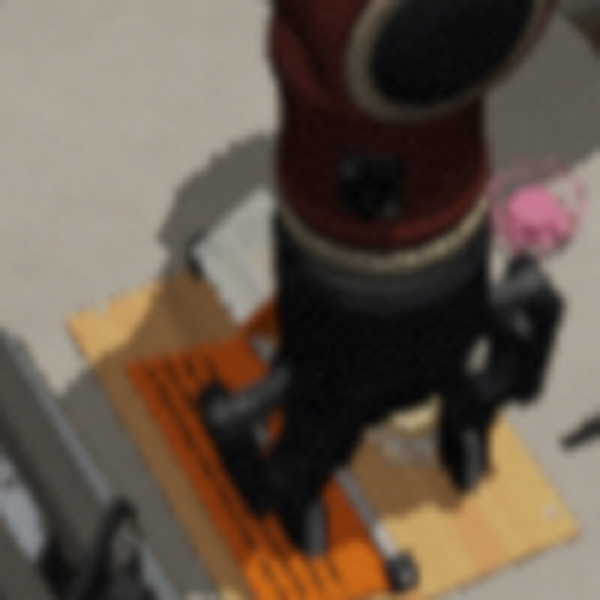

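Call:
drive_tool([
  [[0, 0, -2], 0],
  [[0, 0, -4], 0],
  [[0, 0, -4], 0],
])

```text
time_s: 3.4
tool_pos: [0.4857, 0.1414, 0.0082]
orientation: [180.0, -0.0, 87.7]
force: [0.9, -0.9, 4.1]
width: 0.0571
```

Call:
drive_tool([
  [[0, 0, -1], 0],
  [[0, 0, -2], 0],
  [[0, 0, -2], 0],
])

```text
time_s: 3.7
tool_pos: [0.4854, 0.1414, 0.0062]
orientation: [-180.0, -0.0, 87.7]
force: [1.0, 0.1, 4.3]
width: 0.057
```

Call:
drive_tool([
  [[0, 0, -1], 0],
  [[0, 0, -1], 0],
])

```text
time_s: 3.9
tool_pos: [0.4853, 0.1414, 0.0055]
orientation: [-180.0, -0.0, 87.6]
force: [0.1, -0.2, 5.9]
width: 0.0574
```

```bash
python3 - <<'E'
from fit import *
q=np.load('q.npy')
d=cap('scene');crop(d,235,190,335,290,6,'s4.png')
c=cap('top');crop(c,215,160,325,240,7,'t4.png')
s=r.get_state();print(s['tool_pos'],s['orientation'],s['force'],w2b(s['tool_pos'],q))
E
```

```text
[0.48526933 0.14140039 0.00548829] [-1.79993676e+02 -7.67068748e-03  8.76520824e+01] [ 1.12098443 -0.57485347  4.71547921] [-92.81512524  -5.73864546   5.48829253]
```

View pics/s4.png

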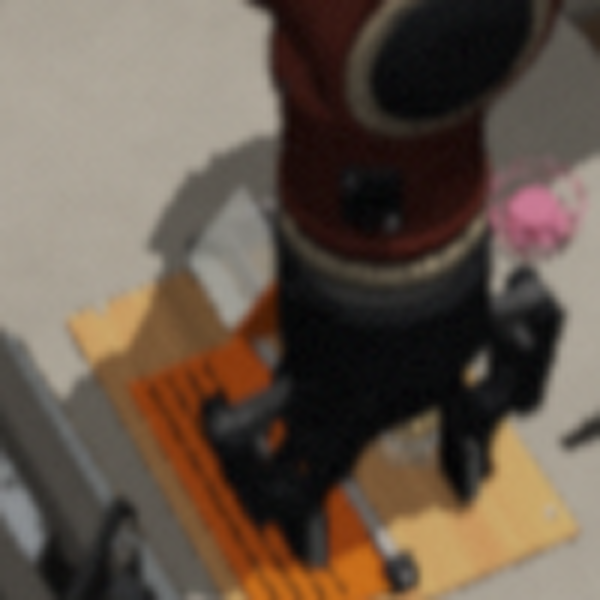

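View pics/t4.png

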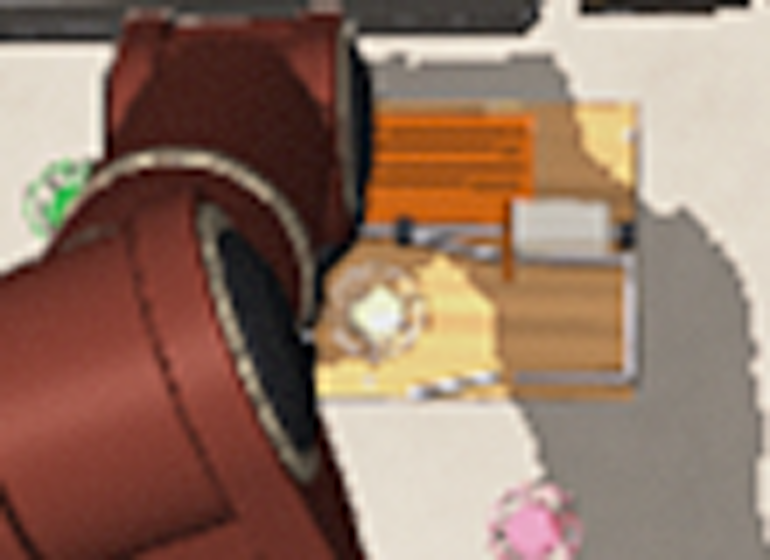

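```bash
cat > lev.py <<'E'
from fit import *
q=np.load('q.npy');c=load('top')
f,R,t=geo(c);z=c['z_map'];v,u=np.mgrid[0:420,0:560]
P=np.stack([(u-c['cx'])/f*z,(v-c['cy'])/f*z,z],-1)-t;P=P@R
im=c['image'].astype(int)
def ang(xlo=-55,xhi=0):
    B=np.stack([*( ((P[...,:2]-q[:2])@np.array([[np.cos(q[2]),-np.sin(q[2])],[np.sin(q[2]),np.cos(q[2])]])*1000).transpose(2,0,1)),P[...,2]*1000],-1)
    m=(z>0)&(im[...,0]>120)&(im[...,2]<60)&(im[...,1]<130)&(B[...,1]>5)&(B[...,1]<50)&(B[...,0]>xlo)&(B[...,0]<xhi)
    b=B[m];k=np.polyfit(b[:,1],b[:,2],1);print('n',m.sum(),'slope deg',np.degrees(np.arctan(k[0])),'h at y30',np.polyval(k,30))
    print('hood',B[195:200,290:300:3,2].round().tolist())
    pts=b[np.argsort(b[:,1])];print('outer y',np.percentile(b[:,1],99),'inner',np.percentile(b[:,1],1))
ang()
E
python3 lev.py
```

```text
n 242 slope deg 0.7318827128831786 h at y30 10.476039426799936
hood [[55.0, 63.0, 55.0, 54.0], [20.0, 21.0, 21.0, 17.0], [5.0, 1.0, -3.0, 13.0], [1.0, 4.0, 2.0, 7.0], [7.0, -4.0, 0.0, 5.0]]
outer y 49.61346674556643 inner 5.609607388945294
```

Call:
drive_tool([
  [[-0.2, -4, -0.5], 0],
  [[-0.3, -8, -0.5], 0],
  [[-0.5, -11, -0.5], 0],
  [[-0.6, -14, -0.5], 0],
  [[-0.7, -17, -0.5], 0],
  [[-0.9, -20, -0.5], 0],
  [[-1.0, -23, -0.5], 0],
  [[-1.1, -26, -0.5], 0],
  [[-1.2, -28, -0.5], 0],
  [[-1.2, -28, -0.5], 0],
])

```text
time_s: 5.0
tool_pos: [0.4842, 0.1167, 0.0054]
orientation: [180.0, -0.2, 87.9]
force: [0.3, 5.4, 7.1]
width: 0.0573
```

```bash
python3 - <<'E'
from fit import *
q=np.load('q.npy')
d=cap('scene');crop(d,235,190,335,290,6,'s5.png')
c=cap('top');crop(c,215,160,325,240,7,'t5.png')
s=r.get_state();print(s['tool_pos'],s['orientation'],s['force'],w2b(s['tool_pos'],q))
E
python3 lev.py
```

```text
[0.48416201 0.11666259 0.00540691] [179.98674191  -0.22821427  87.87240272] [0.71588169 5.02378985 8.43308808] [-68.05259782  -5.78243024   5.40691227]
n 133 slope deg -0.3874669436963586 h at y30 9.608442584226863
hood [[53.0, 54.0, 55.0, 54.0], [23.0, 17.0, 20.0, 23.0], [11.0, 5.0, 7.0, 10.0], [4.0, -1.0, 3.0, 4.0], [9.0, 2.0, 7.0, 8.0]]
outer y 49.688736393732235 inner 5.33596174582974
```

View pics/s5.png

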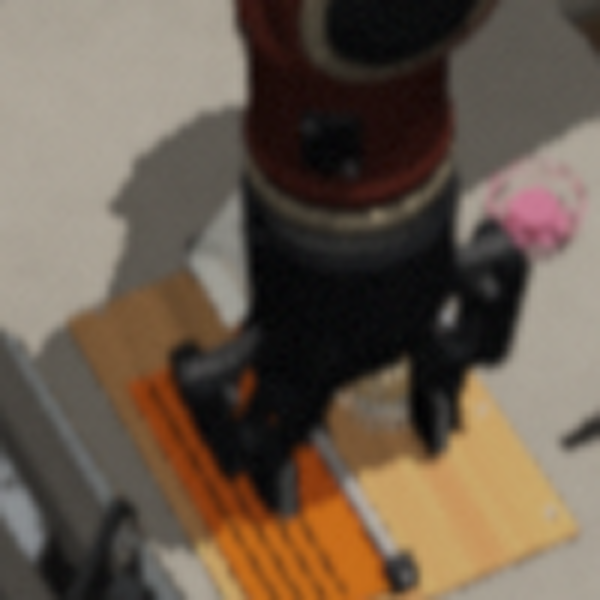

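View pics/t5.png

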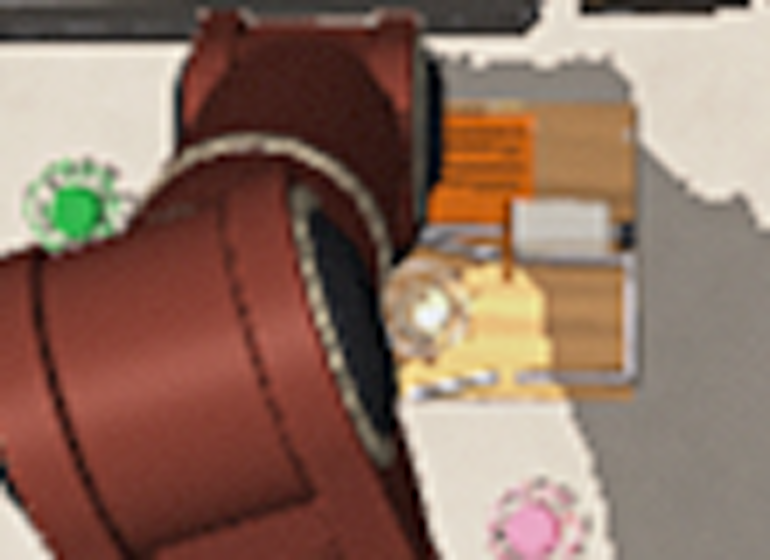

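```bash
python3 - <<'E'
from fit import *
q=np.load('q.npy');c=load('top')
# jar lid outline circle projected for candidate centres; draw
im=cv2.resize(c['image'][160:240,215:325],None,fx=7,fy=7,interpolation=cv2.INTER_CUBIC)[...,::-1].copy()
def ring(x,y,h,rad,col):
    pts=[((proj(c,b2w((x+rad*np.cos(a),y+rad*np.sin(a),h),q))-[215,160]+.5)*7-.5) for a in np.linspace(0,2*np.pi,60)]
    cv2.polylines(im,[np.int32(np.round(pts))],True,col,1)
ring(-34,-36,24,20,(255,0,0)); ring(-30,-36,24,20,(0,0,255))
print(w2b(ray_z(c,*T(427,310),.022),q))
# lip & jar clearance outline: finger front
cv2.imwrite('pics/ring5.png',im[150:450,250:650])
E
```

```text
[-32.79077662 -36.21915675  22.        ]
```

View pics/ring5.png

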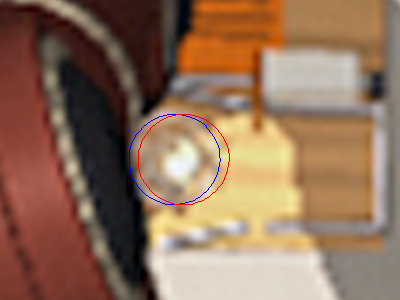

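Call:
drive_tool([
  [[-0.1, -3, 0.2], 0],
  [[-0.3, -7, 0.3], 0],
  [[-0.4, -10, 0.3], 0],
  [[-0.6, -14, 0.3], 0],
  [[-0.7, -17, 0.3], 0],
  [[-0.9, -20, 0.3], 0],
  [[-1.0, -24, 0.3], 0],
  [[-1.2, -27, 0.3], 0],
  [[-1.3, -30, 0.3], 0],
  [[-1.3, -30, 0.3], 0],
])

```text
time_s: 6.1
tool_pos: [0.4826, 0.0862, 0.0056]
orientation: [-180.0, -0.2, 87.8]
force: [0.4, 4.1, 7.9]
width: 0.0575
```

```bash
python3 - <<'E'
from fit import *
q=np.load('q.npy')
d=cap('scene');crop(d,235,190,335,290,6,'s6.png')
c=cap('top');crop(c,215,160,325,240,7,'t6.png')
s=r.get_state();print(s['tool_pos'],s['orientation'],s['force'],w2b(s['tool_pos'],q))
E
python3 lev.py
```

```text
[0.48258395 0.08615196 0.00553934] [-179.97068525   -0.19195698   87.84275424] [0.36521488 3.94789841 7.64820015] [-37.50234657  -6.04856309   5.53934014]Traceback (most recent call last):
  File "lev.py", line 12, in <module>
    ang()
    ~~~^^
  File "lev.py", line 9, in ang
    b=B[m];k=np.polyfit(b[:,1],b[:,2],1);print('n',m.sum(),'slope deg',np.degrees(np.arctan(k[0])),'h at y30',np.polyval(k,30))
             ~~~~~~~~~~^^^^^^^^^^^^^^^^^
    raise TypeError("expected non-empty vector for x")
TypeError: expected non-empty vector for x
```

View pics/s6.png

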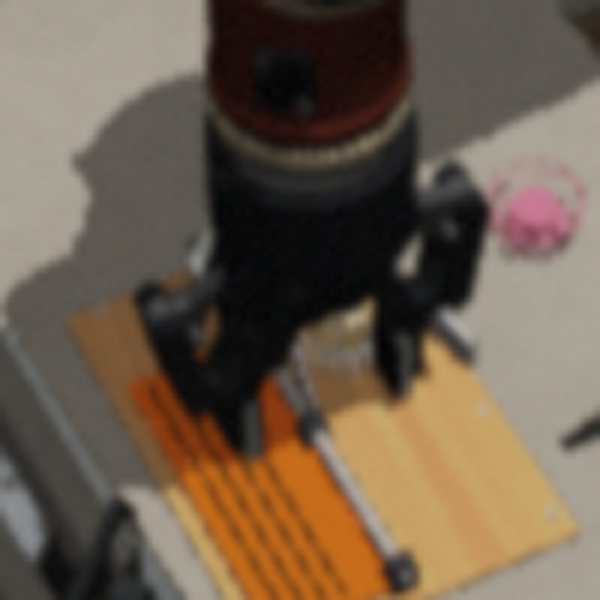

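View pics/t6.png

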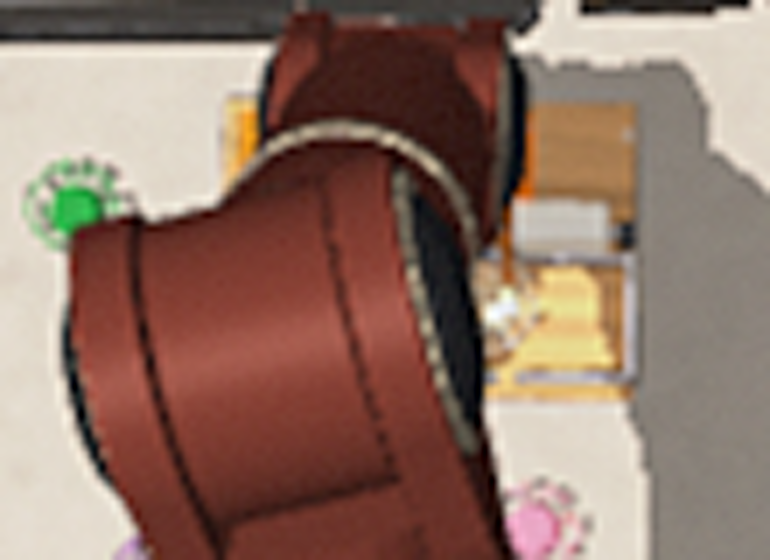

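Call:
drive_tool([
  [[-0.1, -3, 0], 0],
  [[-0.2, -6, 0], 0],
  [[-0.4, -9, 0], 0],
  [[-0.5, -12, 0], 0],
  [[-0.6, -15, 0], 0],
  [[-0.7, -18, 0], 0],
  [[-0.8, -20, 0], 0],
  [[-0.8, -20, 0], 0],
])

```text
time_s: 7.0
tool_pos: [0.4818, 0.0665, 0.0055]
orientation: [-180.0, -0.2, 87.9]
force: [0.1, 4.9, 8.5]
width: 0.0572
```

```bash
python3 - <<'E'
from fit import *
q=np.load('q.npy')
d=cap('scene');crop(d,235,190,335,290,6,'s7.png')
c=cap('top');crop(c,265,175,325,225,12,'t7.png')
s=r.get_state();print(s['tool_pos'],s['orientation'],s['force'],w2b(s['tool_pos'],q))
E
```

```text
[0.48177353 0.06648504 0.0055495 ] [-179.96505207   -0.21071415   87.8746966 ] [0.8378575  4.83941754 8.32839641] [-17.81876096  -6.01351595   5.54950454]
```

View pics/s7.png

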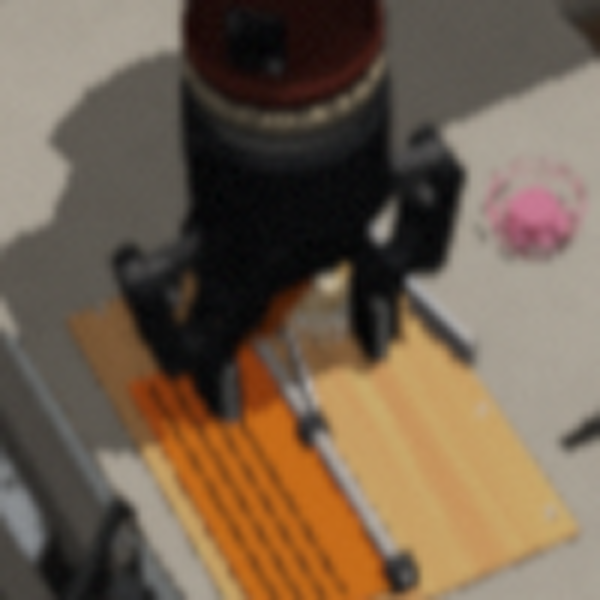

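View pics/t7.png

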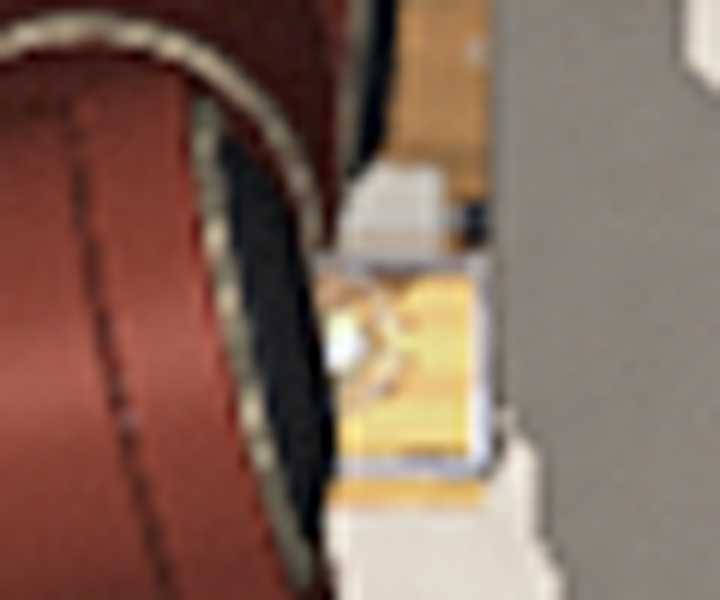

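```bash
python3 - <<'E'
from fit import *
q=np.load('q.npy');c=load('top')
U=lambda x,y:((x+.5)/12-.5+265,(y+.5)/12-.5+175)
for x in (398,405,412):print(w2b(ray_z(c,*U(x,345),.02),q))
im=cv2.resize(c['image'][175:225,265:325],None,fx=12,fy=12,interpolation=cv2.INTER_CUBIC)[...,::-1].copy()
def ring(x,y,h,rad,col):
    pts=[((proj(c,b2w((x+rad*np.cos(a),y+rad*np.sin(a),h),q))-[265,175]+.5)*12-.5) for a in np.linspace(0,2*np.pi,60)]
    cv2.polylines(im,[np.int32(np.round(pts))],True,col,1)
ring(13,-36,20,20,(255,0,0)); ring(17,-36,20,20,(0,0,255))
cv2.imwrite('pics/r7.png',im)
E
```

```text
[ 35.38541583 -33.15756725  20.        ]
[ 37.18488885 -33.13021815  20.        ]
[ 38.98435919 -33.10286909  20.        ]
```

View pics/r7.png

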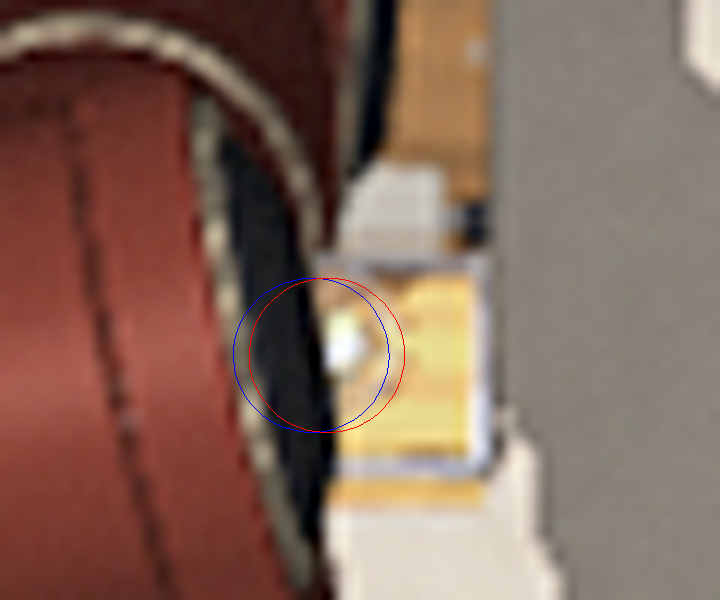

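Call:
drive_tool([
  [[-0.1, -3, 0], 0],
  [[-0.2, -6, 0], 0],
  [[-0.4, -9, 0], 0],
  [[-0.5, -11, 0], 0],
  [[-0.5, -12.5, 0], 0],
  [[-0.5, -12.5, 0], 0],
])

```text
time_s: 7.7
tool_pos: [0.4813, 0.0542, 0.0055]
orientation: [-180.0, -0.2, 87.9]
force: [-0.5, 5.0, 7.3]
width: 0.0572
```

```bash
python3 - <<'E'
from fit import *
q=np.load('q.npy')
d=cap('scene');crop(d,235,190,335,290,6,'s8.png')
c=cap('top')
s=r.get_state();print(s['tool_pos'],s['orientation'],s['force'],w2b(s['tool_pos'],q))
im=cv2.resize(c['image'][175:225,265:325],None,fx=12,fy=12,interpolation=cv2.INTER_CUBIC)[...,::-1].copy()
def ring(x,y,h,rad,col):
    pts=[((proj(c,b2w((x+rad*np.cos(a),y+rad*np.sin(a),h),q))-[265,175]+.5)*12-.5) for a in np.linspace(0,2*np.pi,60)]
    cv2.polylines(im,[np.int32(np.round(pts))],True,col,1)
ring(25,-34,20,20,(255,0,0)); ring(29,-34,20,20,(0,0,255))
cv2.imwrite('pics/r8.png',im)
E
```

```text
[0.48125976 0.0541884  0.00554478] [-179.95779255   -0.22222231   87.89025346] [-0.30552049  4.59690145  7.26863743] [-5.51140399 -5.99866377  5.54477863]
```

View pics/r8.png

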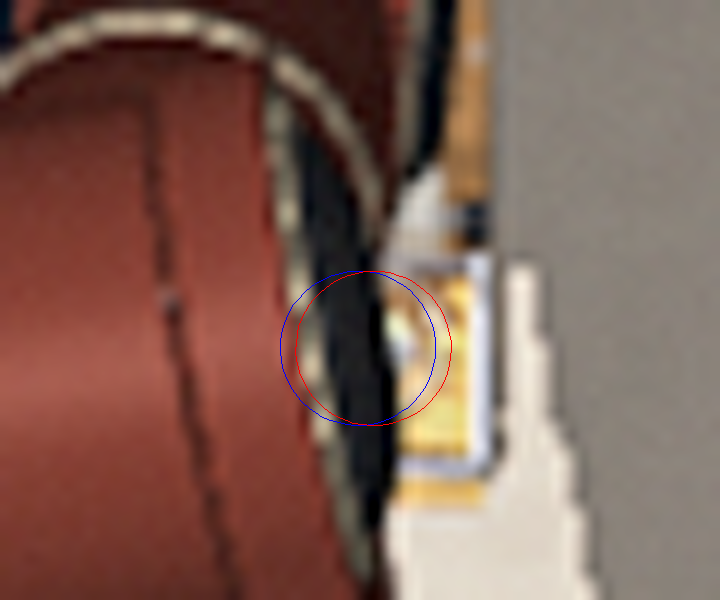

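View pics/s8.png

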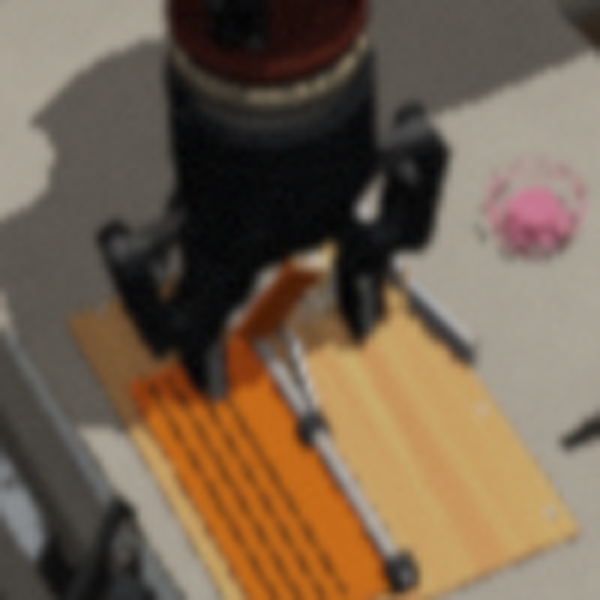

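Call:
drive_tool([
  [[0.1, 3, 0], 0],
  [[0.3, 8, 0], 0],
  [[0.6, 14, 0], 0],
  [[0.9, 20, 0], 0],
  [[1.1, 26, 0], 0],
  [[1.4, 32, 0], 0],
  [[1.6, 38, 0], 0],
  [[1.9, 44, 0], 0],
  [[2.1, 50, 0], 0],
  [[2.1, 50, 0], 0],
])

```text
time_s: 8.8
tool_pos: [0.4832, 0.0987, 0.0055]
orientation: [-180.0, 0.2, 87.5]
force: [0.2, -3.1, 9.5]
width: 0.0573
```

```bash
cat > look.py <<'E'
import sys
from fit import *
n=sys.argv[1]
q=np.load('q.npy')
d=cap('scene');crop(d,235,190,335,290,6,'s%s.png'%n)
c=cap('top')
s=r.get_state();print(s['tool_pos'],s['orientation'],s['force'],w2b(s['tool_pos'],q))
im=cv2.resize(c['image'][175:225,265:325],None,fx=12,fy=12,interpolation=cv2.INTER_CUBIC)[...,::-1].copy()
cv2.imwrite('pics/raw%s.png'%n,im)
def ring(x,y,h,rad,col):
    pts=[((proj(c,b2w((x+rad*np.cos(a),y+rad*np.sin(a),h),q))-[265,175]+.5)*12-.5) for a in np.linspace(0,2*np.pi,60)]
    cv2.polylines(im,[np.int32(np.round(pts))],True,col,1)
ring(24,-34,20,20,(255,0,0)); ring(29,-34,20,20,(0,0,255))
cv2.imwrite('pics/r%s.png'%n,im)
E
python3 look.py 9
```

```text
[0.48323625 0.09869312 0.00549195] [-1.79972107e+02  1.36860363e-01  8.74936477e+01] [ 0.78888777 -3.48265395  8.35199449] [-50.05994573  -5.93552301   5.49194969]
```

View pics/r9.png

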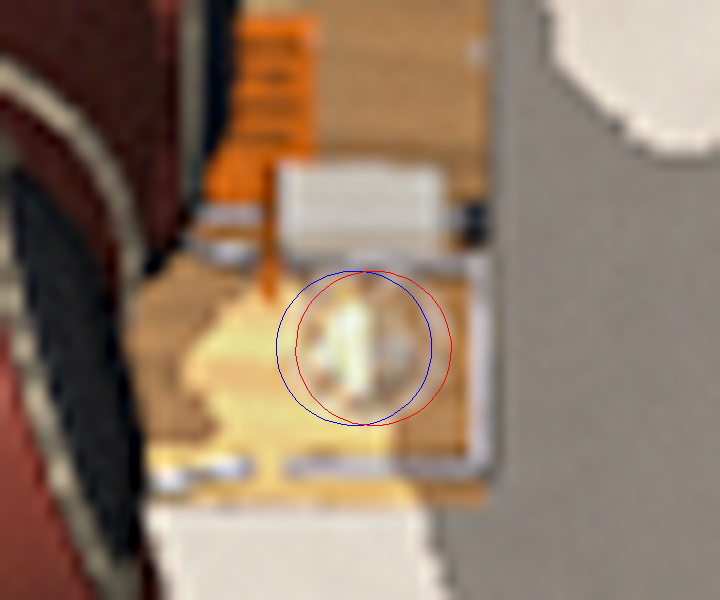

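View pics/s9.png

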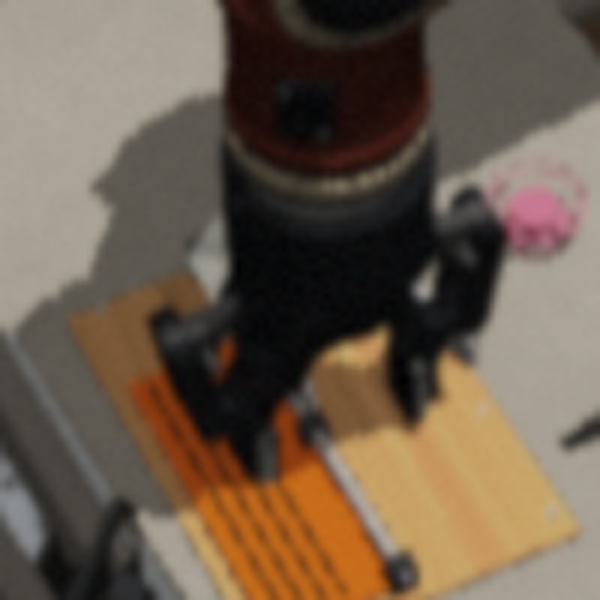

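Call:
drive_tool([
  [[0, 0, 3], 0],
  [[0, 0, 8], 0],
  [[0, 0, 14], 0],
  [[0, 0, 20], 0],
  [[0, 0, 27], 0],
  [[0, 0, 35], 0],
  [[0, 0, 45], 0],
  [[0, 0, 60], 0],
  [[0, 0, 80], 0],
  [[0, 0, 100], 0],
])

```text
time_s: 9.9
tool_pos: [0.4841, 0.1011, 0.1065]
orientation: [179.9, -0.0, 87.7]
force: [1.3, -0.4, 0.2]
width: 0.0573
```

Call:
drive_tool([
  [[0, 30, 20], 0],
  [[0, 60, 30], 0],
  [[0, 100, 40], 0],
  [[0, 140, 40], 0],
  [[0, 180, 40], 0],
  [[0, 180, 40], 0],
])

```text
time_s: 10.5
tool_pos: [0.4823, 0.2898, 0.1457]
orientation: [179.9, -0.4, 88.3]
force: [-1.1, 0.5, -0.7]
width: 0.0572
```

```bash
python3 look.py 10; python3 - <<'E'
from h import *
c=load('top');crop(c,165,160,325,260,5,'t10.png')
E
```

```text
[0.48342773 0.28234336 0.14550966] [ 1.79958311e+02 -2.85434640e-02  8.78391063e+01] [-0.24522519 -0.54729327 -0.93740453] [-233.54893662  -13.63220607  145.50966256]
```

View pics/r10.png

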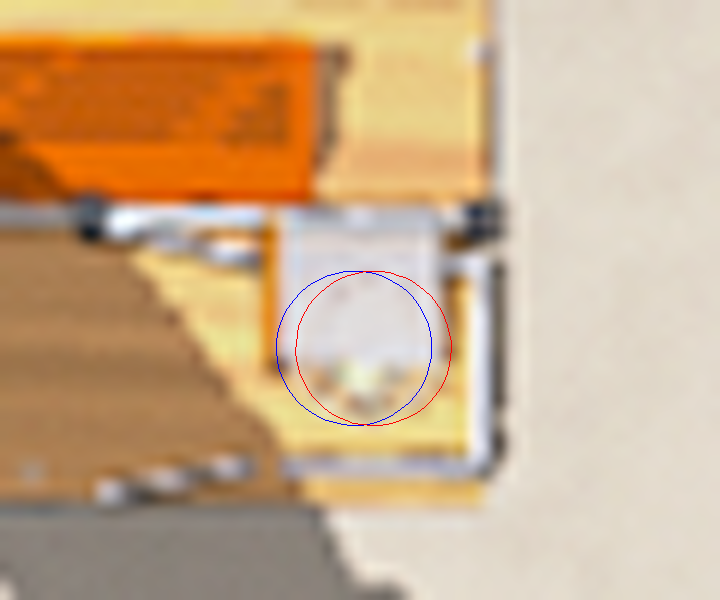

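View pics/s10.png

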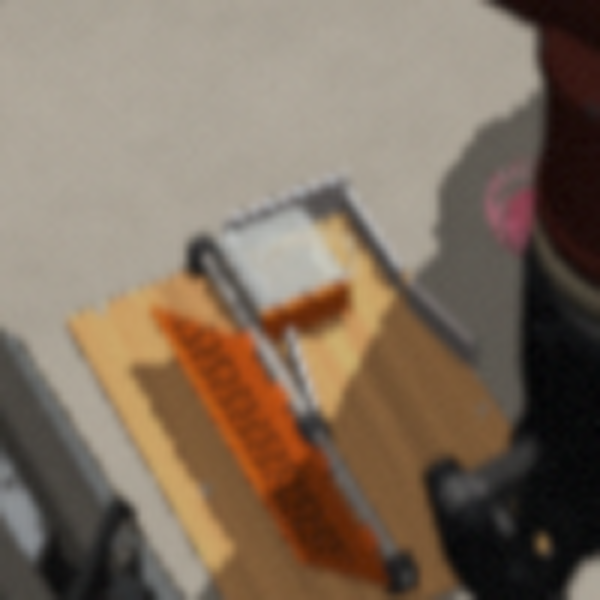

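View pics/t10.png

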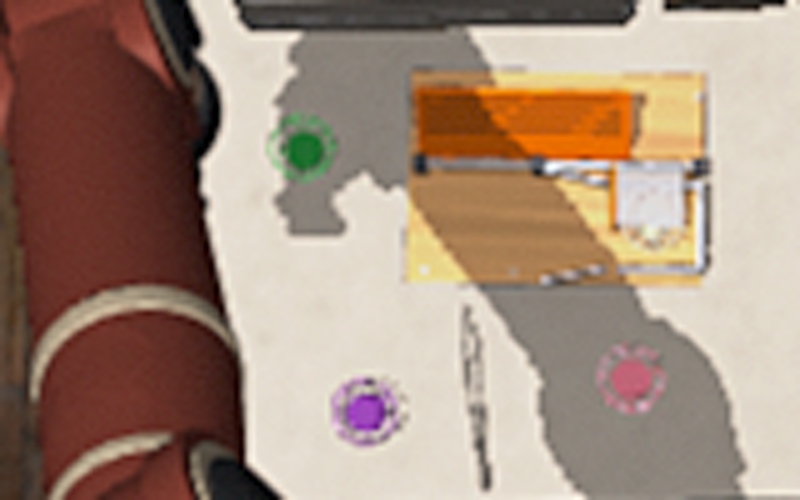

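Flap is back to its starting (shut) position at crop (275,290), with the jar behind it under the hood at (360,380). The arm is clear of everything, so I'm handing in.

```bash
python3 -c "
from workcell import r
s=r.get_state();print(s['time_s'],s['force'])
print(r.hand_in())"
```

```text
10.6 [-0.24522519 -0.54729327 -0.93740453]
the job is handed in; nothing more can be done
None
```

The jar is in its bay with the flap shut behind it, and the job was handed in at 10.6 s.

- **How it was done:** I opened the fingers to about 57 mm, pressed the lever fully down with one fingertip, and pushed the jar under the flap with the other. Only after backing off along the lever to about 50 mm before the mouth did I lift and let the flap close. The jar was never lifted.
- **Jar position:** the last checks put its centre at about x 28–29 mm, y -34 mm, against the seat's x 29, y -38. It is wholly past the flap (24 mm) and short of the back wall (34 mm). It sits about 4 mm towards the left wall, though the calibration is only good to about 2 mm.
- **Flap:** lever, lip and hood look the same as in the first pictures, so I judged it fully shut by eye. The lever's angle was measured level while pressed and early in the push; later on the arm hid it from the top camera, so I relied on the pictures.
- **Forces:** the highest readings were about 9.5 N down on the lever and about 5 N sideways.
- **Other things:** the green, pink and purple jars and the tweezers look undisturbed in the last picture. The other bystanders were out of that frame, and I did not check them again.
- **One disagreement:** the jar started moving about 4 mm sooner than a 22 mm wide finger would explain, so I set the final push from the measured offset between tool and jar.

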